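# Feel out the sticky spot of a running-mould slide

### The job

Before the next plaster run, check the slide: stroke the grey carriage slowly and gently along its whole travel, first until it presses lightly on the blue bumper, then all the way over until it presses lightly on the orange bumper, and feel for the one spot where it drags. Then slide the yellow marker along its own track until it stands level with the middle of the stretch where the carriage's centre drags, leaving the carriage at the orange end. Do not ram the bumpers, and leave the jar, cup and trowel alone.

Things in the scene. Friction and masses are not known exactly. Their poses are not given: they have to be found in the camera images.
- jig_middle (a point): Middle of the aluminium rail (34 wide, 25 high, 360 mm long), on its top face, 43 mm above the table. It is screwed to a fixed plywood board (300 x 420 x 18 mm) whose place and yaw change each time. Axes: y along the rail from the blue to the orange end, x across it away from the robot, z up. A white plaster moulding lies 75 to 145 mm off on the +x side, 52 mm above the table at most.
- carriage (a joint): Carriage position along the rail, m: 0 in the middle, + towards orange; meets the bumpers at about -0.100 (blue) and +0.100 (orange). Stays where left. Pushing it slowly takes 1.5 to 2 N, but one unseen sticky spot, within 70 mm of the middle, adds about 6 N, either way, while the carriage's centre is within 7 mm of it, fading to nothing 12 mm away.
- carriage_grip (a point): Centre of the red upright grip over the centre of the grey carriage (block 56 x 70 x 22 mm): 30 mm across the rail, 16 mm along it, 46 mm high; this point is 28 mm above the block's top and 18 mm under the grip's top. Axes as jig_middle. On its +x side an arm carries a steel profile sheet, lower than the grip. Pinch from above along the rail, or push.
- marker (a joint): Position of the marker along its track in m, parallel to the rail and counted alike: at equal values marker and carriage stand level with one another. Range -0.145 to 0.145; starts at the blue end. Slides with about 1.5 N and stays where it is left.
- marker_grip (a point): Centre of the yellow upright fin of the marker: 26 mm across the track, 14 mm along it, 50 mm high; this point is 20 mm under the top of the fin and 30 mm above its black foot. The marker runs on a dark track 90 mm from the rail, on its robot side (-x). Axes as jig_middle.
- bumper_blue: Blue round rubber bumper, 22 mm in diameter, at the blue (-y) end of the rail; origin at the middle of its face towards the carriage. It gives like a spring, 2.5 N per mm, and bottoms at 12 mm; a light press is about 3 to 8 N on it, and 18 N is too hard.
- bumper_orange: Orange round rubber bumper, like the blue one, at the orange (+y) end of the rail; origin at the middle of its face towards the carriage.
- pigment_jar_center (a point): Blue jar with black lid, 68 mm in diameter, 95 mm high, standing at one side of the board; not to be moved. The point is half-way up.
- mixing_cup: Black cup, 84 mm in diameter, 90 mm high, standing beside the board; origin under its centre; not to be moved.
- trowel_blade (a point): Trowel lying on the table beside the board, 305 mm long along its x, wooden handle to -x; this point is the middle of the dark steel blade (120 x 50 mm); not to be moved.

How it is judged:
On the way, in this order (a step that is already met when the one before it is completed fails the run):
1. the carriage presses on the blue bumper with more than 2 N (contact force between carriage and bumper_blue above 2 N), for 0.1 s.
2. then the carriage presses on the orange bumper with more than 2 N (contact force between carriage and bumper_orange above 2 N), for 0.1 s.
3. then the marker stands within 8 mm of the sticky spot, along the rail (y of sticky_spot in the frame of marker_grip between -0.008 and 0.008 m), for 0.3 s.
At the end, for the whole second after the job is handed in: The marker stands within 8 mm of the sticky spot, measured along the rail; the carriage is left within 15 mm of touching the orange bumper; both are released and at rest (all of step 3 and value of joint carriage above 0.085 m and velocity of joint marker between -0.005 and 0.005 m/s and velocity of joint carriage between -0.005 and 0.005 m/s).
It fails at once if the carriage presses on a bumper with more than 18 N (contact force between carriage and bumper_blue above 18 N or contact force between carriage and bumper_orange above 18 N).
It fails at once if the carriage is stroked faster than 0.35 m/s (velocity of joint carriage above 0.35 m/s or velocity of joint carriage below -0.35 m/s).
It fails at once if the jar, the cup or the trowel is moved more than 30 mm (distance of any of pigment_jar_center, mixing_cup, trowel_blade from where it was at the start of the episode above 0.03 m).
It also fails if it takes over 72 s, if anything falls off the work surface, if the arm or the gripper's body presses on something with over 40 N, if the wrist force passes 120 N, or if a joint passes its speed limit or range.

### The arm

A 6-joint arm with a two-finger parallel gripper is mounted at the origin on the work surface. World frame = base frame: x ahead of the robot, y to its left, z up, the work surface at z = 0. Lengths are in m, angles in rad, forces in N, time in s.
With the tool pointing down it reaches from about 0.2 to 0.875 m from the base axis. Payload 3.4 kg.
Tool frame: the origin (TCP) lies midway between the tips of the shut fingers; the grasp point (between the pads) lies 19 mm behind it (env.grip_point_offset is the distance from the TCP to the grasp point, in m); z points along the fingers, y is the direction in which the jaws open and shut (so a half turn about z gives the same grasp; the last joint's range is limited). The gripper opens to 94 mm and grips with 3 to 60 N. Pads are 16 mm wide; open, the fingers measure 119 mm over their backs; the gripper's body (75 mm by 177 mm) begins 78 mm behind the grasp point.
Start: joints at [-1.446, 0.276, 1.505, -0, 1.361, -0.121], TCP at [0.14, -0.558, 0.173] pointing down, gripper open.
Joint ranges: [-2.89, 2.89], [-0.75, 2.08], [0.22, 2.7], [-1.18, 4.32], [0.11, 2.71], [-2.7, 2.7]. Speed limits (rad/s): [2.57, 2.57, 3.14, 3.14, 3.14, 3.14].

### API

Orientations are given as [roll, pitch, yaw] about the fixed x, y, z axes, in that order (R = Rz(yaw) Ry(pitch) Rx(roll)).
In Python, from cell import env gives the robot as it stands. The module is installed in compiled form; this text tells all that it offers.
- The arm moves only by the shell command python3 -m handwheel 'ROWS' [OPENING] [FORCE]. ROWS is a JSON object of lists of equal length, an entry for each row: "xyz": the shift along the tool's x, y, z in cm, a list of three; "twist": the turn about the tool's z in rad. A call has 1 to 12 rows; each row shifts and turns the commanded pose from where the row before left it, along the tool's axes as they then stand; what a row does not reach is not made up. A row lasts 1/8 s, in which the tool goes at most 62.5 mm and 10.7 degrees, less where a joint would pass 70% of its speed; a pose out of reach is approached as far as the arm can. A call with a gripper value outside its range is refused whole. OPENING is the opening, from 0 (shut) to 1 (fully open), set as the call begins (- or left out, the last holds). The fingers move at their own pace and stop on an object; FORCE is the grip in N (left out, the last holds). Time passes only in rows, so rows that do not move let the fingers close. It gives the time, the measured TCP pose, the force and the opening at its end, in the units of the state.
- env.state(): the state, without advancing time (a new reading comes with each control period).
- env.grab_frame(name): name is "side" or "top"; returns a dict with "frame" (420x560x3 uint8, red, green, blue), "mtx" (3x3 intrinsics, pixels), "rvec" (rotation vector, rad) and "tvec" (3), from world to camera coordinates, as OpenCV has them. Camera axes: x right, y down, z forward; pixel columns grow to the right and rows downward; lengths in m; the calibration is good to about 2 mm. A picture is of the moment at which its call begins. There is no depth.
- env.finish_job(): hands the job in, once; it reports no verdict.
Trained networks look in a picture, given as the dict that the camera call returned (one of the last four; its "shot" number tells which), for a name from the list of things; names that differ only in an ending like _2 or _b are one class to them, and where a whole thing is asked for, a point or a joint stands for the part that bears it (a point fixed in the world has none). Each returns a list of dicts, best first, with "confidence" (0 to 1); they miss things now and then, are a little off and sometimes report something else, mostly with a low value. They report only what shows in the picture. A call takes as long as a camera call.
- env.recognise(picture, label): "at" ([x, y, z] in m, in world coordinates, good to about 4 mm: the middle of the surface that is visible of it).
The state is a dict: "t": time; "joints": joint angles; "qd": joint speeds; "joint_efforts": joint torques, N m; "ee_pos": TCP position; "tool_rot": TCP orientation; "ft_force": force on the tool from outside, world axes, zero at the start; "torque": the same for the moment, N m; "opening": opening from 0.0 (shut) to 1.0 (fully open).
Only numpy, scipy, OpenCV 4.12 (cv2) and the standard library are available. Lean on these libraries where they do the work, as an engineer would, in place of code of your own. Each camera call takes 0.05 s, during which the arm holds its last target.

## Working session

There is one attempt and no reset: what is moved stays moved. The work goes in short steps, Python scripts to look and compute and a shell command to move; the robot and the scene stay as the last step left them, time stands still between calls to the robot, and variables do not carry over. Pictures are saved under pics/ and viewed, and the job is handed in when it is done.

```bash
mkdir -p pics; ls; cat > look.py <<'E'
from cell import env
import cv2, sys
tag=sys.argv[1]; cams=sys.argv[2].split(',')
labels=sys.argv[3].split(',') if len(sys.argv)>3 else []
for c in cams:
    p=env.grab_frame(c)
    cv2.imwrite(f'pics/{tag}_{c}.png',cv2.cvtColor(p['frame'],cv2.COLOR_RGB2BGR))
    for l in labels:
        r=env.recognise(p,l)
        for q in r[:2]: print(c,l,[round(float(v),4) for v in q['at']],round(q['confidence'],2))
s=env.state(); print(s['t'],s['ee_pos'],s['tool_rot'],s['ft_force'],s['opening'])
E
python3 look.py a top,side carriage_grip,marker_grip,bumper_blue,bumper_orange,pigment_jar_center,mixing_cup,trowel_blade,jig_middle
```

```text
pics
top carriage_grip [0.5947, -0.0386, 0.0698] 0.76
top carriage_grip [0.5053, -0.1694, 0.0525] 0.15
top marker_grip [0.5079, -0.1703, 0.0529] 0.6
top bumper_blue [0.6042, -0.1819, 0.063] 0.55
top bumper_orange [0.575, 0.1097, 0.0665] 0.46
top pigment_jar_center [0.588, -0.3822, 0.0948] 0.95
top mixing_cup [0.5071, 0.4315, 0.0455] 0.88
top trowel_blade [0.3752, -0.4303, 0.0091] 0.79
top jig_middle [0.5939, -0.0336, 0.0236] 0.63
side carriage_grip [0.5962, -0.0322, 0.0638] 0.94
side marker_grip [0.5074, -0.1657, 0.0578] 0.6
side bumper_blue [0.5998, -0.1764, 0.0596] 0.49
side bumper_orange [0.571, 0.1141, 0.0625] 0.63
side pigment_jar_center [0.5857, -0.3644, 0.0552] 0.72
side mixing_cup [0.4912, 0.4224, 0.058] 0.77
side trowel_blade [0.3912, -0.4189, 0.0096] 0.77
side jig_middle [0.5722, 0.0179, 0.0255] 0.56
0.9 [ 0.13992314 -0.55776063  0.17304061] [3.14140584e+00 3.12352865e-06 2.45803963e-01] [-0.00469226  0.69791925 -0.12446382] 1.0017655116627087
```

View pics/a_top.png

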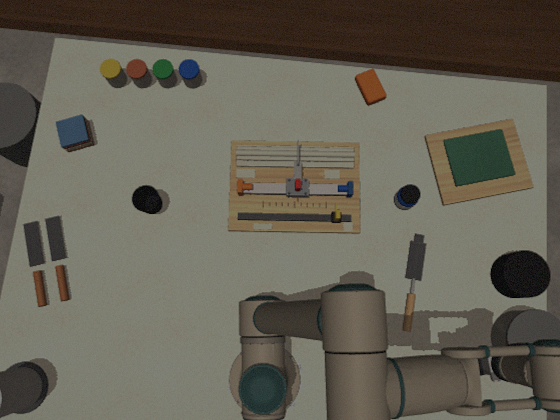

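View pics/a_side.png

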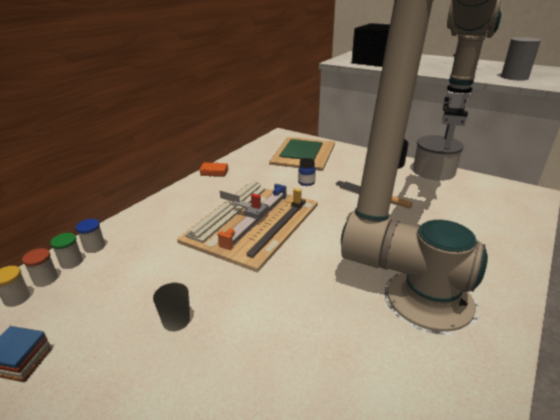

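The top view shows the board at about (295,187). The red grip is near (297,185), the yellow fin near (337,216), and the blue and orange bumpers near (348,188) and (244,186). Next I'll measure the rail's pose more finely.

```bash
cat > geo.py <<'E'
import numpy as np, cv2
def ray(p,uv,z):
    R,_=cv2.Rodrigues(np.array(p['rvec'],float)); t=np.array(p['tvec'],float).reshape(3)
    n=cv2.undistortPoints(np.array([[uv]],float),np.array(p['mtx'],float),None)[0,0]
    d=R.T@np.array([n[0],n[1],1]); c=-R.T@t
    return c+d*(z-c[2])/d[2]
def blobs(p,name):
    h=cv2.cvtColor(p['frame'],cv2.COLOR_RGB2HSV); H,S,V=[h[...,i].astype(int) for i in range(3)]
    m={'red':((H<5)|(H>172))&(S>170)&(V>70),'orange':(H>=6)&(H<15)&(S>190)&(V>90),'blue':(H>105)&(H<125)&(S>150)&(V>50),'yellow':(H>18)&(H<32)&(S>170)&(V>70)}[name]
    n,l,st,c=cv2.connectedComponentsWithStats(m.astype(np.uint8))
    return [(c[i].round(1).tolist(),st[i].tolist()) for i in range(1,n) if st[i][4]>8]
E
python3 - <<'E'
from cell import env
from geo import *
for c in ['top','side']:
    p=env.grab_frame(c)
    for n,z in [('red',.085),('orange',.056),('blue',.056),('yellow',.06)]:
        for b in blobs(p,n): print(c,n,b,ray(p,b[0],z).round(4))
    if c=='top':
        im=cv2.resize(p['frame'][130:240,220:370],None,fx=5,fy=5,interpolation=cv2.INTER_CUBIC)
        cv2.imwrite('pics/crop_top.png',im[...,::-1])
    else:
        im=cv2.resize(p['frame'][170:270,170:330],None,fx=5,fy=5,interpolation=cv2.INTER_CUBIC)
        cv2.imwrite('pics/crop_side.png',im[...,::-1])
E
```

```text
top red ([297.2, 183.9], [295, 179, 5, 10, 43]) [ 0.5922 -0.0383  0.085 ]
top orange ([375.0, 82.9], [361, 70, 25, 30, 98]) [ 0.9663 -0.2594  0.056 ]
top orange ([366.6, 83.8], [359, 76, 19, 12, 44]) [ 0.9603 -0.2322  0.056 ]
top orange ([366.7, 80.2], [363, 76, 8, 10, 22]) [ 0.973  -0.2316  0.056 ]
top orange ([369.2, 90.1], [366, 89, 7, 4, 9]) [ 0.939  -0.2422  0.056 ]
top orange ([365.8, 94.0], [364, 92, 4, 6, 11]) [ 0.9243 -0.2321  0.056 ]
top orange ([246.9, 184.4], [243, 184, 9, 2, 12]) [0.5813 0.1188 0.056 ]
top blue ([188.4, 68.9], [179, 60, 20, 19, 291]) [0.9514 0.3572 0.056 ]
top blue ([345.5, 188.0], [338, 182, 14, 12, 88]) [ 0.6022 -0.191   0.056 ]
top blue ([403.2, 200.2], [398, 190, 17, 16, 52]) [ 0.582  -0.3737  0.056 ]
top yellow ([106.0, 63.8], [104, 61, 5, 7, 12]) [0.9391 0.6296 0.06  ]
top yellow ([117.5, 65.6], [114, 61, 7, 11, 22]) [0.9367 0.5907 0.06  ]
top yellow ([106.0, 74.3], [101, 71, 10, 7, 24]) [0.9021 0.6232 0.06  ]
side red ([255.3, 199.9], [252, 194, 8, 13, 83]) [ 0.5973 -0.0501  0.085 ]
side orange ([212.2, 167.7], [200, 162, 27, 12, 240]) [ 0.9277 -0.2009  0.056 ]
side orange ([226.8, 233.5], [219, 229, 14, 9, 61]) [0.58   0.1207 0.056 ]
side blue ([307.0, 169.8], [304, 169, 7, 3, 11]) [ 0.5962 -0.3905  0.056 ]
side blue ([277.5, 188.5], [276, 187, 4, 4, 14]) [ 0.6087 -0.1993  0.056 ]
side blue ([86.8, 225.1], [76, 219, 22, 13, 206]) [0.9833 0.3301 0.056 ]
side yellow ([296.8, 195.1], [294, 190, 6, 13, 51]) [ 0.5208 -0.1901  0.06  ]
side yellow ([8.1, 273.6], [0, 266, 20, 19, 274]) [0.9462 0.5889 0.06  ]
```

View pics/crop_top.png

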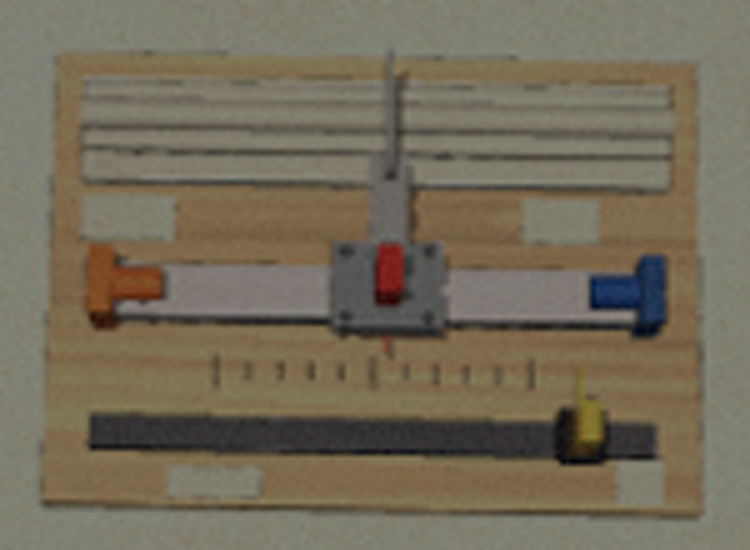

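View pics/crop_side.png

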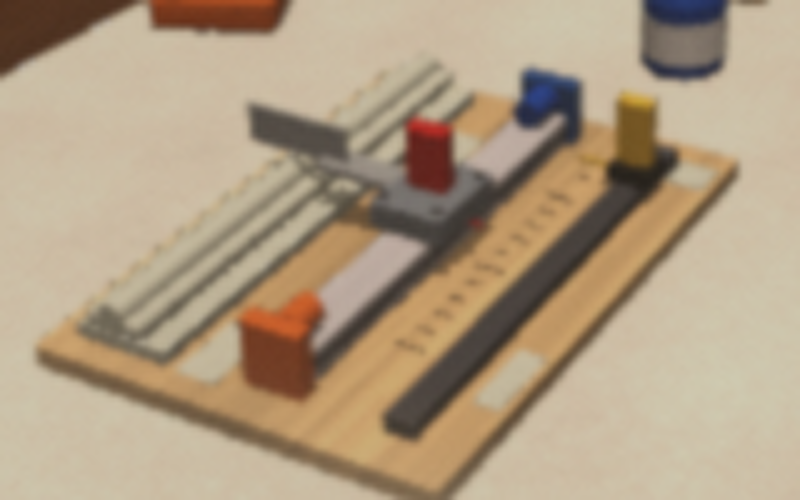

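```bash
python3 - <<'E'
from cell import env
from geo import *
p=env.grab_frame('top')
print(np.array(p['mtx']).round(1).tolist())
def w(u,v,z): return ray(p,((u+.5)/5-.5+220,(v+.5)/5-.5+130),z)
for n,u,v,z in [('tO',216,372,.018),('tC',373,373,.018),('tB',531,374,.018),('TL',57,53,.018),('TR',695,62,.018),('BL',42,500,.018),('BR',702,510,.018),('trkL',90,430,.024),('trkR',656,441,.024),
 ('oface',164,284,.056),('bface',590,292,.056),('grip top',390,260,.111),('fin top',590,408,.1),('rail L',165,292,.043),('rail R',590,299,.043),('blk',387,286,.065)]:
    print(n,w(u,v,z).round(4))
a,b=w(216,372,.018),w(531,374,.018); print('yaw',np.arctan2(-(a-b)[0],(a-b)[1]),np.linalg.norm(a-b))
E
```

```text
[[512.1, 0.0, 278.1], [0.0, 512.1, 205.7], [0.0, 0.0, 1.0]]
tO [0.5316 0.064  0.018 ]
tC [ 0.5415 -0.036   0.018 ]
tB [ 0.5514 -0.1367  0.018 ]
TL [0.7335 0.1917 0.018 ]
TR [ 0.7712 -0.2257  0.018 ]
BL [0.4377 0.1645 0.018 ]
BR [ 0.4751 -0.252   0.018 ]
trkL [0.4846 0.1391 0.024 ]
trkR [ 0.5152 -0.2188  0.024 ]
oface [0.5767 0.1009 0.056 ]
bface [ 0.5996 -0.1663  0.056 ]
grip top [ 0.5929 -0.0385  0.111 ]
fin top [ 0.5165 -0.1681  0.1   ]
rail L [0.5746 0.1006 0.043 ]
rail R [ 0.5983 -0.1679  0.043 ]
blk [ 0.5879 -0.0388  0.065 ]
yaw 0.09852551912925993 0.2016804109575172
```

```bash
python3 -m handwheel '{"xyz":[[0,0,0],[3.5,-3.4,0],[3.5,-3.4,0],[3.5,-3.4,0],[3.5,-3.4,0],[3.5,-3.4,0],[3.5,-3.4,0],[3.5,-3.4,0],[3.5,-3.4,0],[3.5,-3.4,0],[3.5,-3.4,0],[3.5,-3.4,0]],"twist":[0.158,0,0,0,0,0,0,0,0,0,0,0]}' 0.5 20
```

```text
t: 2.55
ee_pos: [0.4917, -0.1502, 0.1732]
tool_rot: [3.141, -0.001, 0.088]
ft_force: [0.3, 0.4, -1.0]
opening: 0.501
```

```bash
python3 -m handwheel '{"xyz":[[3.6,-3.4,0],[3.6,-3.4,0],[3.6,-3.4,0],[0,0,2.5],[0,0,0]],"twist":[0,0,0,0,0]}' 0.5 20; python3 look.py b side,top; python3 - <<'E'
import cv2
a=cv2.imread('pics/b_side.png')[130:270,170:350]; cv2.imwrite('pics/b2.png',cv2.resize(a,None,fx=4,fy=4,interpolation=cv2.INTER_CUBIC))
E
```

```text
t: 3.18
ee_pos: [0.5878, -0.0395, 0.146]
tool_rot: [-3.141, 0.005, 0.089]
ft_force: [-0.4, 0.1, -0.3]
opening: 0.498
3.275 [ 0.58913225 -0.04060817  0.14821109] [3.14142396e+00 2.46924976e-04 8.75546429e-02] [-0.25485613 -0.25820859  0.01209009] 0.4992016669116822
```

View pics/b2.png

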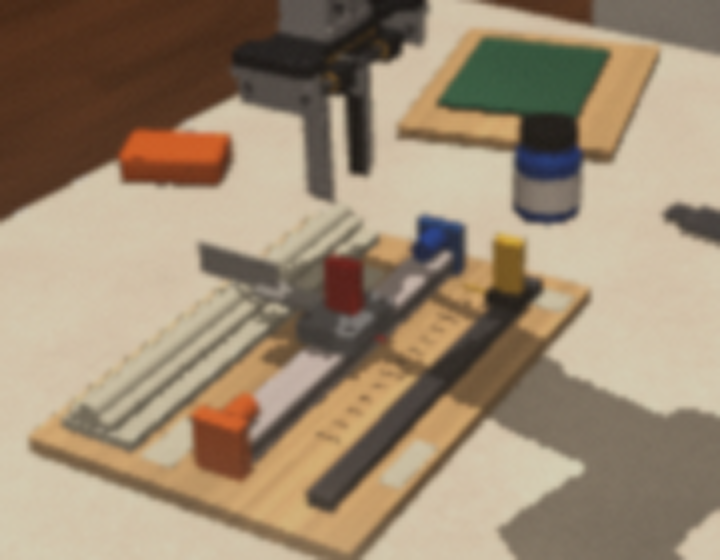

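View pics/b_top.png

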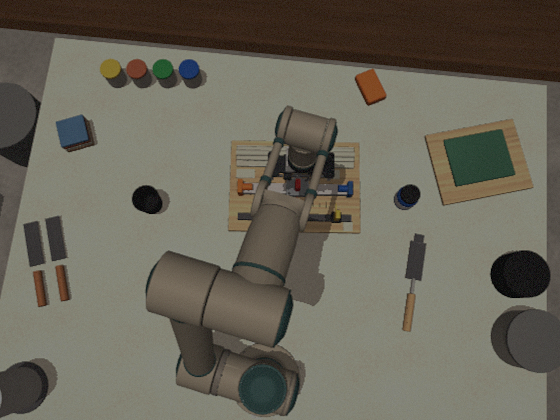

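The fingers hang over the red grip: the tips are at about (320,185) in the crop and the grip is at (345,285). I'll check the alignment by projection.

```bash
python3 - <<'E'
from cell import env
from geo import *
for c in ['side','top']:
    p=env.grab_frame(c)
    P=lambda X: cv2.projectPoints(np.array([X],float),np.array(p['rvec'],float),np.array(p['tvec'],float),np.array(p['mtx'],float),None)[0].ravel().round(1)
    print(c,'tcp',P([.589,-.0406,.148]),'griptop',P([.589,-.0406,.111]),'center',P([.589,-.0406,.093]),'bottom',P([.589,-.0406,.065]), blobs(p,'red'),blobs(p,'yellow')[:1])
    def m(s,x,z): return [.588+x*.996-s*.0879,-.0325+x*.0879+s*.996,z]
    for s in (-.13,-.125): print('fin',s,[P(m(s,-.09,z)) for z in(.04,.065,.09)])
    print('jig',P(m(0,0,.043)),'Bface',P(m(-.135,0,.056)),'Oface',P(m(.135,0,.056)))
E
```

```text
side tcp [254.9 185. ] griptop [255.3 195. ] center [255.5 199.7] bottom [255.8 207. ] [([255.5, 200.4], [252, 195, 8, 12, 77])] [([296.6, 195.8], [294, 190, 6, 13, 62])]
fin -0.13 [array([296.4, 203.3]), array([296.5, 197.1]), array([296.6, 190.8])]
fin -0.125 [array([295.7, 204. ]), array([295.8, 197.8]), array([296. , 191.4])]
jig [254.9 213.7] Bface [274.5 192.8] Oface [231.7 230.9]
top tcp [298.6 179.9] griptop [298.2 182.9] center [297.9 184.3] bottom [297.6 186.5] [([297.5, 183.1], [296, 179, 4, 9, 35])] [([103.5, 64.0], [101, 61, 7, 8, 14])]
fin -0.13 [array([335.8, 217. ]), array([336.7, 215.5]), array([337.6, 214. ])]
fin -0.125 [array([334.2, 216.9]), array([335.1, 215.5]), array([336., 214.])]
jig [294.8 188.2] Bface [337.8 187.9] Oface [252.  186.5]
```

```bash
python3 -m handwheel '{"xyz":[[0,0,2.4],[0,0,2.4],[0,0,2],[0,0,0]],"twist":[0,0,0,0]}' 0.5 20;  python3 -m handwheel '{"xyz":[[0,0,0],[0,0,0],[0,0,0]],"twist":[0,0,0]}' 0 20
```

```text
t: 3.88
ee_pos: [0.5883, -0.0408, 0.0795]
tool_rot: [-3.141, 0.002, 0.087]
ft_force: [-0.3, -0.0, -0.1]
opening: 0.499
t: 4.25
ee_pos: [0.5898, -0.0405, 0.0808]
tool_rot: [3.141, -0.002, 0.088]
ft_force: [-0.0, 0.5, -0.9]
opening: 0.215
```

```bash
cat > /dev/null; python3 -m handwheel '{"xyz":[[0,0,0],[0,0,0]],"twist":[0,0]}' 0 20
python3 -m handwheel '{"xyz":[[0,0.4,0]],"twist":[0]}'
python3 -m handwheel '{"xyz":[[0,0.4,0]],"twist":[0]}'
python3 -m handwheel '{"xyz":[[0,0.4,0]],"twist":[0]}'
python3 -m handwheel '{"xyz":[[0,0.4,0]],"twist":[0]}'
python3 -m handwheel '{"xyz":[[0,0.4,0]],"twist":[0]}'
```

```text
t: 4.5
ee_pos: [0.5893, -0.0403, 0.0801]
tool_rot: [3.141, -0.0, 0.088]
ft_force: [-0.1, 0.1, -0.4]
opening: 0.015
t: 4.62
ee_pos: [0.5896, -0.0443, 0.0799]
tool_rot: [3.142, 0.0, 0.088]
ft_force: [-0.0, -0.3, -1.1]
opening: 0.005
t: 4.75
ee_pos: [0.59, -0.0487, 0.0799]
tool_rot: [3.141, 0.0, 0.088]
ft_force: [0.5, 0.6, -0.8]
opening: 0.009
t: 4.88
ee_pos: [0.5904, -0.0527, 0.0799]
tool_rot: [3.141, 0.0, 0.088]
ft_force: [0.1, 0.5, -0.3]
opening: 0.005
t: 5.0
ee_pos: [0.5907, -0.0567, 0.0799]
tool_rot: [3.141, 0.0, 0.088]
ft_force: [0.6, -0.5, 0.2]
opening: 0.001
t: 5.12
ee_pos: [0.5911, -0.0607, 0.0799]
tool_rot: [3.141, 0.0, 0.088]
ft_force: [-0.7, -0.1, -0.4]
opening: 0.001
```

```bash
python3 look.py c side,top carriage_grip; python3 - <<'E'
import cv2
a=cv2.imread('pics/c_side.png')[130:270,170:350]; cv2.imwrite('pics/c2.png',cv2.resize(a,None,fx=4,fy=4,interpolation=cv2.INTER_CUBIC))
a=cv2.imread('pics/c_top.png')[100:240,200:380]; cv2.imwrite('pics/c3.png',cv2.resize(a,None,fx=4,fy=4,interpolation=cv2.INTER_CUBIC))
E
```

```text
side carriage_grip [0.5941, -0.0331, 0.0623] 0.86
top carriage_grip [0.5795, -0.0439, 0.0659] 0.52
5.325 [ 0.59102512 -0.06036438  0.0799442 ] [-3.14156870e+00  3.30095847e-05  8.75678296e-02] [ 0.55778298 -0.35023286 -0.57874414] 0.00690846889363268
```

View pics/c2.png

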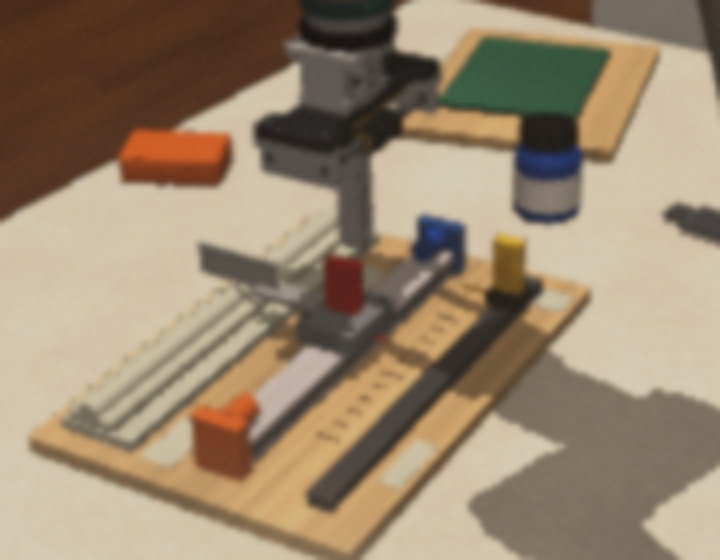

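View pics/c3.png

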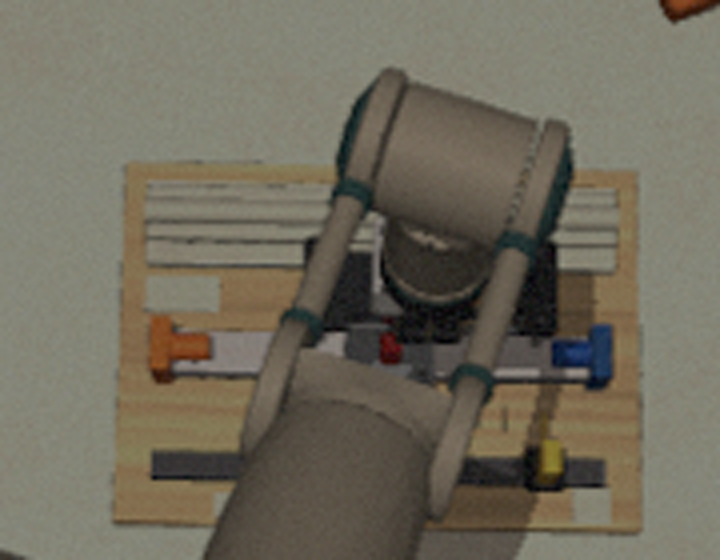

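```bash
python3 - <<'E'
from cell import env
from geo import *
for c in ['side','top']:
    p=env.grab_frame(c)
    P=lambda X: cv2.projectPoints(np.array([X],float),np.array(p['rvec'],float),np.array(p['tvec'],float),np.array(p['mtx'],float),None)[0].ravel().round(1)
    print(c,[P([.591,-.0604,z]) for z in (.08,.1,.13,.177,.25)],[P([.611,-.0604,z]) for z in (.08,.177)])
    o=(220,130) if c=='side' else (260,140)
    im=p['frame'][o[1]:o[1]+80,o[0]:o[0]+80]
    cv2.imwrite(f'pics/d_{c}.png',np.clip(cv2.resize(im,None,fx=7,fy=7,interpolation=cv2.INTER_CUBIC)[...,::-1].astype(float)*1.6,0,255).astype(np.uint8))
E
python3 -c "
import cv2,numpy as np
cv2.imwrite('pics/d.png',np.hstack([cv2.resize(cv2.imread('pics/d_side.png'),(400,400)),cv2.resize(cv2.imread('pics/d_top.png'),(400,400))]))"
```

```text
side [array([258.7, 200.4]), array([258.5, 195.2]), array([258.2, 187.3]), array([257.7, 174.4]), array([256.9, 153.4])] [array([253.9, 198.8]), array([252.7, 172.9])]
top [array([304.2, 185.4]), array([304.5, 183.8]), array([305. , 181.4]), array([305.8, 177.4]), array([307.2, 170.7])] [array([304.8, 179.2]), array([306.5, 170.8])]
```

View pics/d.png

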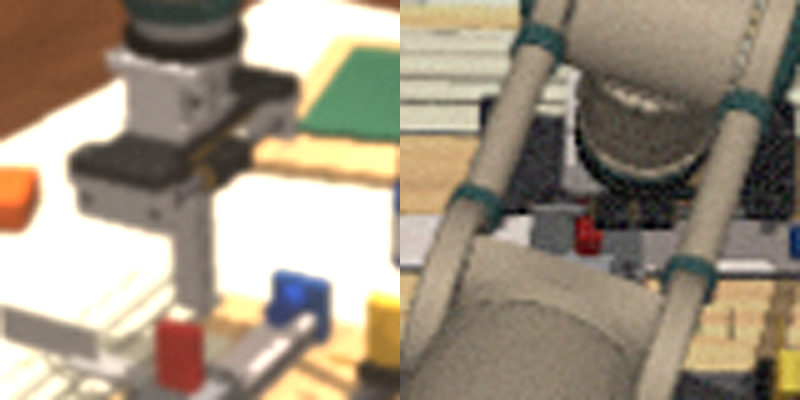

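The side view shows the shut fingertips at about (259,192). The reported TCP should project to (259,200), so the fingers really hang about 30 mm higher than reported and closed above the red grip. I'll go back over the grip, open, and lower in small steps while watching the force.

```bash
python3 -m handwheel '{"xyz":[[0,-1,0],[0,-1,0],[0,0,0],[0,0,0]],"twist":[0,0,0,0]}' 0.5 20
python3 -m handwheel '{"xyz":[[0,0,0.8]],"twist":[0]}'
python3 -m handwheel '{"xyz":[[0,0,0.6]],"twist":[0]}'
python3 -m handwheel '{"xyz":[[0,0,0.6]],"twist":[0]}'
python3 - <<'E'
from cell import env
from geo import *
for c in ['side']:
    p=env.grab_frame(c)
    o=(220,130)
    im=p['frame'][o[1]:o[1]+100,o[0]:o[0]+120]
    cv2.imwrite(f'pics/e_{c}.png',np.clip(cv2.resize(im,None,fx=6,fy=6,interpolation=cv2.INTER_CUBIC)[...,::-1].astype(float)*1.6,0,255).astype(np.uint8))
E
```

```text
t: 5.92
ee_pos: [0.5893, -0.0401, 0.08]
tool_rot: [3.141, -0.0, 0.088]
ft_force: [0.4, 0.4, 0.3]
opening: 0.393
t: 6.05
ee_pos: [0.59, -0.0406, 0.0723]
tool_rot: [3.141, -0.002, 0.088]
ft_force: [-0.0, 0.5, 0.3]
opening: 0.485
t: 6.18
ee_pos: [0.5889, -0.0405, 0.0652]
tool_rot: [-3.142, 0.001, 0.087]
ft_force: [0.1, -0.5, -0.0]
opening: 0.497
t: 6.3
ee_pos: [0.589, -0.0405, 0.0592]
tool_rot: [-3.142, 0.001, 0.088]
ft_force: [-0.8, -0.5, 0.3]
opening: 0.501
```

View pics/e_side.png

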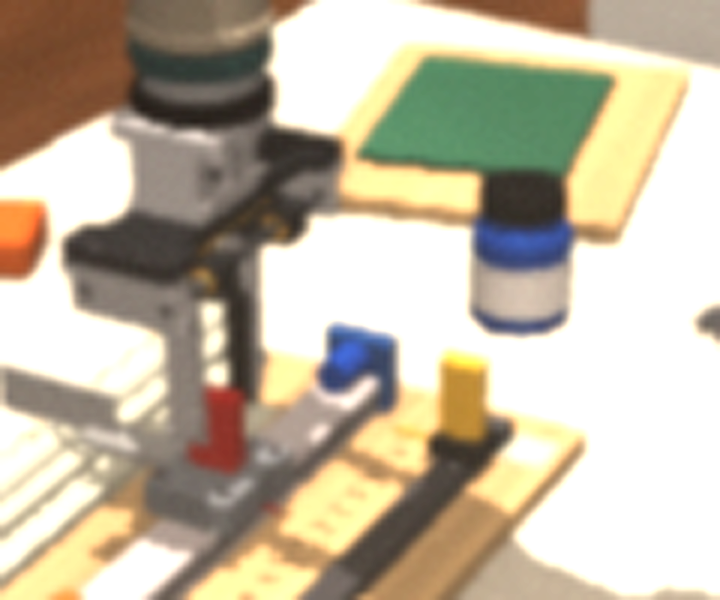

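The fingers now straddle the red grip, with the near tip at crop (190,455) and the grip at (225,430). I'll lower a little more and pinch.

```bash
python3 -m handwheel '{"xyz":[[0,0,0.5]],"twist":[0]}'
python3 -m handwheel '{"xyz":[[0,0,0],[0,0,0],[0,0,0],[0,0,0]],"twist":[0,0,0,0]}' 0 20
```

```text
t: 6.48
ee_pos: [0.5894, -0.0405, 0.0547]
tool_rot: [3.141, -0.0, 0.088]
ft_force: [0.3, -0.5, -1.0]
opening: 0.498
t: 6.98
ee_pos: [0.5894, -0.0401, 0.0552]
tool_rot: [-3.141, -0.0, 0.088]
ft_force: [0.1, 2.0, 0.6]
opening: 0.171
```

Gripped: the opening of 0.171 equals 16 mm. Now stroking towards blue, with tool +y pointing to blue.

```bash

python3 -m handwheel '{"xyz":[[0,0.4,0]],"twist":[0]}' | grep -E 'pos|force'
python3 -m handwheel '{"xyz":[[0,0.4,0]],"twist":[0]}' | grep -E 'pos|force'
python3 -m handwheel '{"xyz":[[0,0.4,0]],"twist":[0]}' | grep -E 'pos|force'
python3 -m handwheel '{"xyz":[[0,0.4,0]],"twist":[0]}' | grep -E 'pos|force'
python3 -m handwheel '{"xyz":[[0,0.4,0]],"twist":[0]}' | grep -E 'pos|force'
python3 -m handwheel '{"xyz":[[0,0.4,0]],"twist":[0]}' | grep -E 'pos|force'
python3 -m handwheel '{"xyz":[[0,0.4,0]],"twist":[0]}' | grep -E 'pos|force'
python3 -m handwheel '{"xyz":[[0,0.4,0]],"twist":[0]}' | grep -E 'pos|force'
python3 -m handwheel '{"xyz":[[0,0.4,0]],"twist":[0]}' | grep -E 'pos|force'
python3 -m handwheel '{"xyz":[[0,0.4,0]],"twist":[0]}' | grep -E 'pos|force'
python3 -m handwheel '{"xyz":[[0,0.4,0]],"twist":[0]}' | grep -E 'pos|force'
python3 -m handwheel '{"xyz":[[0,0.4,0]],"twist":[0]}' | grep -E 'pos|force'
python3 -m handwheel '{"xyz":[[0,0.4,0]],"twist":[0]}' | grep -E 'pos|force'
python3 -m handwheel '{"xyz":[[0,0.4,0]],"twist":[0]}' | grep -E 'pos|force'
python3 -m handwheel '{"xyz":[[0,0.4,0]],"twist":[0]}' | grep -E 'pos|force'
python3 -m handwheel '{"xyz":[[0,0.4,0]],"twist":[0]}'
```

```text
ee_pos: [0.5898, -0.0438, 0.0552]
ft_force: [-0.2, 2.8, 1.8]
ee_pos: [0.5902, -0.0483, 0.0552]
ft_force: [0.3, 1.0, 1.9]
ee_pos: [0.5905, -0.0526, 0.0552]
ft_force: [0.5, 1.8, 2.7]
ee_pos: [0.5909, -0.0566, 0.0552]
ft_force: [-0.6, 1.8, 2.4]
ee_pos: [0.5912, -0.0606, 0.0552]
ft_force: [0.5, 1.9, 2.4]
ee_pos: [0.5916, -0.0646, 0.0552]
ft_force: [1.0, 2.0, 3.1]
ee_pos: [0.5919, -0.0686, 0.0552]
ft_force: [-0.0, 1.7, 2.7]
ee_pos: [0.5923, -0.0725, 0.0552]
ft_force: [-0.1, 1.2, 4.1]
ee_pos: [0.5926, -0.0765, 0.0552]
ft_force: [-0.5, 1.5, 4.9]
ee_pos: [0.593, -0.0805, 0.0552]
ft_force: [-0.1, 0.8, 5.2]
ee_pos: [0.5933, -0.0844, 0.0552]
ft_force: [-0.0, 4.2, 5.8]
ee_pos: [0.5935, -0.0867, 0.0552]
ft_force: [-0.2, 8.4, 6.4]
ee_pos: [0.5938, -0.0897, 0.0552]
ft_force: [-0.6, 7.2, 7.2]
ee_pos: [0.5941, -0.0937, 0.0552]
ft_force: [-0.3, 8.0, 5.5]
ee_pos: [0.5944, -0.0976, 0.0552]
ft_force: [-0.7, 7.5, 6.5]
t: 8.98
ee_pos: [0.5948, -0.102, 0.0552]
tool_rot: [-3.138, -0.0, 0.088]
ft_force: [-0.4, 6.4, 6.1]
opening: 0.169
```

```bash

python3 -m handwheel '{"xyz":[[0,0.3,0]],"twist":[0]}' | grep -E 'pos|force'
python3 -m handwheel '{"xyz":[[0,0.3,0]],"twist":[0]}' | grep -E 'pos|force'
python3 -m handwheel '{"xyz":[[0,0.3,0]],"twist":[0]}' | grep -E 'pos|force'
python3 -m handwheel '{"xyz":[[0,0.3,0]],"twist":[0]}' | grep -E 'pos|force'
python3 -m handwheel '{"xyz":[[0,0.3,0]],"twist":[0]}' | grep -E 'pos|force'
python3 -m handwheel '{"xyz":[[0,0.3,0]],"twist":[0]}' | grep -E 'pos|force'
python3 -m handwheel '{"xyz":[[0,0.3,0]],"twist":[0]}'
```

```text
ee_pos: [0.5953, -0.1066, 0.0552]
ft_force: [-0.3, 1.5, 4.8]
ee_pos: [0.5956, -0.1103, 0.0552]
ft_force: [-0.0, 1.2, 5.1]
ee_pos: [0.5958, -0.1133, 0.0552]
ft_force: [0.1, 0.3, 5.2]
ee_pos: [0.5961, -0.1163, 0.0552]
ft_force: [-0.5, 1.5, 5.0]
ee_pos: [0.5964, -0.1194, 0.0552]
ft_force: [-1.2, 2.0, 4.7]
ee_pos: [0.5966, -0.1223, 0.0552]
ft_force: [0.3, 1.9, 4.8]
t: 9.85
ee_pos: [0.5969, -0.1253, 0.0552]
tool_rot: [3.141, -0.0, 0.088]
ft_force: [-0.6, 2.5, 4.3]
opening: 0.17
```

```bash

python3 -m handwheel '{"xyz":[[0,0.2,0]],"twist":[0]}' | grep -E 'pos|force'
python3 -m handwheel '{"xyz":[[0,0.2,0]],"twist":[0]}' | grep -E 'pos|force'
python3 -m handwheel '{"xyz":[[0,0.15,0]],"twist":[0]}' | grep -E 'pos|force'
python3 -m handwheel '{"xyz":[[0,0.1,0]],"twist":[0]}'
```

```text
ee_pos: [0.5971, -0.1274, 0.0552]
ft_force: [-0.8, 0.5, 4.9]
ee_pos: [0.5972, -0.1293, 0.0552]
ft_force: [-0.5, 2.3, 4.5]
ee_pos: [0.5973, -0.1308, 0.0552]
ft_force: [-0.6, 0.8, 5.5]
t: 10.35
ee_pos: [0.5974, -0.1318, 0.0552]
tool_rot: [3.141, -0.0, 0.088]
ft_force: [-0.0, 1.6, 4.7]
opening: 0.169
```

```bash

python3 -m handwheel '{"xyz":[[0,0.1,0]],"twist":[0]}' | grep -E 'pos|force'
python3 -m handwheel '{"xyz":[[0,0.1,0]],"twist":[0]}' | grep -E 'pos|force'
python3 -m handwheel '{"xyz":[[0,0.1,0]],"twist":[0]}' | grep -E 'pos|force'
```

```text
ee_pos: [0.5975, -0.1324, 0.0552]
ft_force: [-0.0, 2.7, 5.5]
ee_pos: [0.5975, -0.1329, 0.0552]
ft_force: [0.4, 4.1, 6.5]
ee_pos: [0.5976, -0.1333, 0.0552]
ft_force: [-0.1, 4.8, 6.1]
```

```bash

python3 -m handwheel '{"xyz":[[0,0.1,0]],"twist":[0]}' | grep -E 'pos|force'
python3 -m handwheel '{"xyz":[[0,0.1,0]],"twist":[0]}' | grep -E 'pos|force'
python3 -m handwheel '{"xyz":[[0,0,0],[0,0,0]],"twist":[0,0]}' | grep -E 'pos|force'
```

```text
ee_pos: [0.5976, -0.1338, 0.0552]
ft_force: [0.0, 6.7, 6.3]
ee_pos: [0.5976, -0.1342, 0.0552]
ft_force: [0.1, 7.6, 7.0]
ee_pos: [0.5976, -0.1343, 0.0552]
ft_force: [1.5, 7.3, 7.4]
```

Blue is pressed with about 5–6 N. Now back towards orange, with finer steps near the drag (y −0.12 to −0.07).

```bash

python3 -m handwheel '{"xyz":[[0,-0.4,0],[0,-0.4,0],[0,-0.4,0],[0,-0.3,0]],"twist":[0,0,0,0]}' | grep -E 'pos|force'
python3 -m handwheel '{"xyz":[[0,-0.2,0]],"twist":[0]}' | grep -E 'pos|force'
python3 -m handwheel '{"xyz":[[0,-0.2,0]],"twist":[0]}' | grep -E 'pos|force'
python3 -m handwheel '{"xyz":[[0,-0.2,0]],"twist":[0]}' | grep -E 'pos|force'
python3 -m handwheel '{"xyz":[[0,-0.2,0]],"twist":[0]}' | grep -E 'pos|force'
python3 -m handwheel '{"xyz":[[0,-0.2,0]],"twist":[0]}' | grep -E 'pos|force'
python3 -m handwheel '{"xyz":[[0,-0.2,0]],"twist":[0]}' | grep -E 'pos|force'
python3 -m handwheel '{"xyz":[[0,-0.2,0]],"twist":[0]}' | grep -E 'pos|force'
python3 -m handwheel '{"xyz":[[0,-0.2,0]],"twist":[0]}' | grep -E 'pos|force'
python3 -m handwheel '{"xyz":[[0,-0.2,0]],"twist":[0]}' | grep -E 'pos|force'
python3 -m handwheel '{"xyz":[[0,-0.2,0]],"twist":[0]}' | grep -E 'pos|force'
python3 -m handwheel '{"xyz":[[0,-0.2,0]],"twist":[0]}' | grep -E 'pos|force'
python3 -m handwheel '{"xyz":[[0,-0.2,0]],"twist":[0]}' | grep -E 'pos|force'
python3 -m handwheel '{"xyz":[[0,-0.2,0]],"twist":[0]}' | grep -E 'pos|force'
python3 -m handwheel '{"xyz":[[0,-0.2,0]],"twist":[0]}' | grep -E 'pos|force'
python3 -m handwheel '{"xyz":[[0,-0.2,0]],"twist":[0]}' | grep -E 'pos|force'
python3 -m handwheel '{"xyz":[[0,-0.2,0]],"twist":[0]}' | grep -E 'pos|force'
python3 -m handwheel '{"xyz":[[0,-0.2,0]],"twist":[0]}' | grep -E 'pos|force'
python3 -m handwheel '{"xyz":[[0,-0.2,0]],"twist":[0]}' | grep -E 'pos|force'
python3 -m handwheel '{"xyz":[[0,-0.2,0]],"twist":[0]}' | grep -E 'pos|force'
python3 -m handwheel '{"xyz":[[0,-0.2,0]],"twist":[0]}' | grep -E 'pos|force'
python3 -m handwheel '{"xyz":[[0,-0.2,0]],"twist":[0]}' 
```

```text
ee_pos: [0.5966, -0.1222, 0.0552]
ft_force: [0.3, -1.7, 5.9]
ee_pos: [0.5964, -0.1202, 0.0552]
ft_force: [-0.6, -0.3, 5.9]
ee_pos: [0.5963, -0.1183, 0.0552]
ft_force: [-0.9, -1.9, 5.6]
ee_pos: [0.5961, -0.1163, 0.0552]
ft_force: [-0.3, -2.0, 5.2]
ee_pos: [0.5959, -0.1143, 0.0552]
ft_force: [0.0, -2.0, 5.1]
ee_pos: [0.5957, -0.1123, 0.0551]
ft_force: [-1.0, -2.1, 4.9]
ee_pos: [0.5956, -0.1103, 0.0552]
ft_force: [-0.7, -2.1, 4.9]
ee_pos: [0.5954, -0.1083, 0.0552]
ft_force: [-1.0, -1.4, 5.1]
ee_pos: [0.5952, -0.1064, 0.0552]
ft_force: [-0.1, -2.1, 4.3]
ee_pos: [0.5951, -0.1052, 0.0552]
ft_force: [0.0, -4.7, 4.3]
ee_pos: [0.595, -0.1039, 0.0552]
ft_force: [-0.5, -7.0, 5.1]
ee_pos: [0.5949, -0.1025, 0.0552]
ft_force: [-0.3, -8.1, 4.3]
ee_pos: [0.5948, -0.1007, 0.0552]
ft_force: [0.1, -8.2, 4.7]
ee_pos: [0.5946, -0.0987, 0.0552]
ft_force: [0.1, -9.0, 5.4]
ee_pos: [0.5944, -0.0968, 0.0552]
ft_force: [-0.4, -8.1, 3.7]
ee_pos: [0.5942, -0.0947, 0.0552]
ft_force: [0.3, -8.6, 4.4]
ee_pos: [0.5941, -0.0927, 0.0552]
ft_force: [0.1, -8.9, 4.7]
ee_pos: [0.5939, -0.0907, 0.0552]
ft_force: [-0.2, -7.5, 4.5]
ee_pos: [0.5936, -0.088, 0.0552]
ft_force: [-0.3, -5.2, 5.2]
ee_pos: [0.5934, -0.0849, 0.0552]
ft_force: [-0.4, -2.4, 5.6]
ee_pos: [0.5931, -0.082, 0.0552]
ft_force: [-0.1, -2.2, 5.9]
t: 14.35
ee_pos: [0.5929, -0.0799, 0.0551]
tool_rot: [3.141, -0.0, 0.088]
ft_force: [0.6, -2.8, 6.4]
opening: 0.168
```

```bash

python3 -m handwheel '{"xyz":[[0,-0.5,0],[0,-0.5,0]],"twist":[0,0]}' | grep -E 'pos|force'
python3 -m handwheel '{"xyz":[[0,-0.5,0],[0,-0.5,0]],"twist":[0,0]}' | grep -E 'pos|force'
python3 -m handwheel '{"xyz":[[0,-0.5,0],[0,-0.5,0]],"twist":[0,0]}' | grep -E 'pos|force'
python3 -m handwheel '{"xyz":[[0,-0.5,0],[0,-0.5,0]],"twist":[0,0]}' | grep -E 'pos|force'
python3 -m handwheel '{"xyz":[[0,-0.5,0],[0,-0.5,0]],"twist":[0,0]}' | grep -E 'pos|force'
python3 -m handwheel '{"xyz":[[0,-0.5,0],[0,-0.5,0]],"twist":[0,0]}' | grep -E 'pos|force'
python3 -m handwheel '{"xyz":[[0,-0.5,0],[0,-0.5,0]],"twist":[0,0]}' | grep -E 'pos|force'
python3 -m handwheel '{"xyz":[[0,-0.5,0],[0,-0.5,0]],"twist":[0,0]}' | grep -E 'pos|force'
python3 -m handwheel '{"xyz":[[0,-0.5,0],[0,-0.5,0]],"twist":[0,0]}' | grep -E 'pos|force'
python3 -m handwheel '{"xyz":[[0,-0.5,0],[0,-0.5,0]],"twist":[0,0]}' | grep -E 'pos|force'
python3 -m handwheel '{"xyz":[[0,-0.5,0],[0,-0.5,0]],"twist":[0,0]}' | grep -E 'pos|force'
python3 -m handwheel '{"xyz":[[0,-0.5,0],[0,-0.5,0]],"twist":[0,0]}'
```

```text
ee_pos: [0.592, -0.0698, 0.0552]
ft_force: [-0.1, -1.1, 6.2]
ee_pos: [0.5912, -0.0598, 0.0552]
ft_force: [-0.9, -1.0, 6.0]
ee_pos: [0.5903, -0.0498, 0.0552]
ft_force: [-0.9, -0.9, 5.4]
ee_pos: [0.5894, -0.0399, 0.0552]
ft_force: [0.3, -0.9, 4.9]
ee_pos: [0.5886, -0.0299, 0.0552]
ft_force: [0.9, -1.6, 5.4]
ee_pos: [0.5877, -0.0199, 0.0551]
ft_force: [0.1, -1.7, 5.8]
ee_pos: [0.5868, -0.01, 0.0552]
ft_force: [-0.2, -1.6, 6.0]
ee_pos: [0.5859, 0.0, 0.0552]
ft_force: [0.2, -2.2, 5.9]
ee_pos: [0.5851, 0.0099, 0.0552]
ft_force: [0.3, -1.7, 5.3]
ee_pos: [0.5842, 0.0199, 0.0552]
ft_force: [0.0, -1.7, 5.5]
ee_pos: [0.5834, 0.0299, 0.0552]
ft_force: [0.1, -1.1, 5.7]
t: 17.35
ee_pos: [0.5825, 0.0398, 0.0552]
tool_rot: [3.141, -0.001, 0.088]
ft_force: [-0.5, -2.1, 5.2]
opening: 0.17
```

```bash

python3 -m handwheel '{"xyz":[[0,-0.5,0],[0,-0.5,0],[0,-0.4,0],[0,-0.4,0],[0,-0.3,0]],"twist":[0,0,0,0,0]}' | grep -E 'pos|force'
python3 -m handwheel '{"xyz":[[0,-0.2,0]],"twist":[0]}' | grep -E 'pos|force'
python3 -m handwheel '{"xyz":[[0,-0.2,0]],"twist":[0]}' | grep -E 'pos|force'
python3 -m handwheel '{"xyz":[[0,-0.15,0]],"twist":[0]}'
```

```text
ee_pos: [0.5806, 0.0608, 0.0551]
ft_force: [0.9, -2.2, 5.3]
ee_pos: [0.5805, 0.0628, 0.0552]
ft_force: [0.4, -2.0, 5.3]
ee_pos: [0.5803, 0.0648, 0.0551]
ft_force: [-0.1, -2.0, 5.6]
t: 18.35
ee_pos: [0.5802, 0.0662, 0.0552]
tool_rot: [3.141, -0.001, 0.088]
ft_force: [-0.2, -2.2, 5.3]
opening: 0.168
```

```bash

python3 -m handwheel '{"xyz":[[0,-0.15,0]],"twist":[0]}' | grep -E 'pos|force'
python3 -m handwheel '{"xyz":[[0,-0.15,0]],"twist":[0]}' | grep -E 'pos|force'
python3 -m handwheel '{"xyz":[[0,-0.1,0]],"twist":[0]}' | grep -E 'pos|force'
python3 -m handwheel '{"xyz":[[0,-0.1,0]],"twist":[0]}' | grep -E 'pos|force'
```

```text
ee_pos: [0.58, 0.0677, 0.0551]
ft_force: [1.1, -2.5, 5.3]
ee_pos: [0.58, 0.0684, 0.0551]
ft_force: [0.2, -4.2, 5.2]
ee_pos: [0.58, 0.0689, 0.0552]
ft_force: [0.6, -6.4, 4.6]
ee_pos: [0.5799, 0.0693, 0.0552]
ft_force: [1.0, -6.9, 5.5]
```

```bash

python3 -m handwheel '{"xyz":[[0,-0.05,0],[0,0,0],[0,0,0]],"twist":[0,0,0]}' | grep -E 'pos|force'
python3 -m handwheel '{"xyz":[[0,0.25,0],[0,0.1,0],[0,0,0]],"twist":[0,0,0]}' | grep -E 'pos|force'
python3 -m handwheel '{"xyz":[[0,0,0],[0,0,0],[0,0,0]],"twist":[0,0,0]}' 0.45
python3 -m handwheel '{"xyz":[[0,0,-1.5],[0,0,-2.5],[0,0,-2.5],[0,0,-1]],"twist":[0,0,0,0]}'
```

```text
ee_pos: [0.5799, 0.0695, 0.0552]
ft_force: [0.7, -7.3, 5.1]
ee_pos: [0.58, 0.0681, 0.0552]
ft_force: [-0.2, -1.4, 5.8]
t: 19.98
ee_pos: [0.5791, 0.0684, 0.0543]
tool_rot: [-3.141, 0.001, 0.088]
ft_force: [0.1, -0.5, -0.3]
opening: 0.438
t: 20.48
ee_pos: [0.581, 0.0683, 0.1324]
tool_rot: [3.141, -0.004, 0.088]
ft_force: [0.1, 0.9, 0.4]
opening: 0.447
```

```bash

python3 -m handwheel '{"xyz":[[-1.8,4.6,0],[-1.8,4.6,0],[-1.8,4.6,0],[-1.8,4.6,0],[-1.8,4.6,0],[0,0,2],[0,0,2],[0,0,0]],"twist":[0,0,0,0,0,0,0,0]}'
python3 - <<'E'
from cell import env
from geo import *
for c in ['side','top']:
    p=env.grab_frame(c)
    P=lambda X: cv2.projectPoints(np.array([X],float),np.array(p['rvec'],float),np.array(p['tvec'],float),np.array(p['mtx'],float),None)[0].ravel().round(1)
    s=env.state()['ee_pos']; print(s,P(s),P(np.array(s)+[0,0,.024]),blobs(p,'yellow')[:1])
    o=(220,130) if c=='side' else (240,140)
    im=p['frame'][o[1]:o[1]+100,o[0]:o[0]+130]
    cv2.imwrite(f'pics/f_{c}.png',np.clip(cv2.resize(im,None,fx=6,fy=6,interpolation=cv2.INTER_CUBIC)[...,::-1].astype(float)*1.6,0,255).astype(np.uint8))
E
```

```text
t: 21.48
ee_pos: [0.5086, -0.1683, 0.0886]
tool_rot: [-3.14, 0.003, 0.087]
ft_force: [0.3, -0.1, 0.5]
opening: 0.451
[ 0.50968284 -0.16857152  0.08963171] [296.4 191.1] [296.6 184.9] [([296.6, 194.0], [294, 190, 6, 9, 27])]
[ 0.5104421  -0.16880276  0.09034479] [337.3 213.8] [338.2 212.3] [([108.8, 67.2], [101, 60, 20, 18, 84])]
```

View pics/f_side.png

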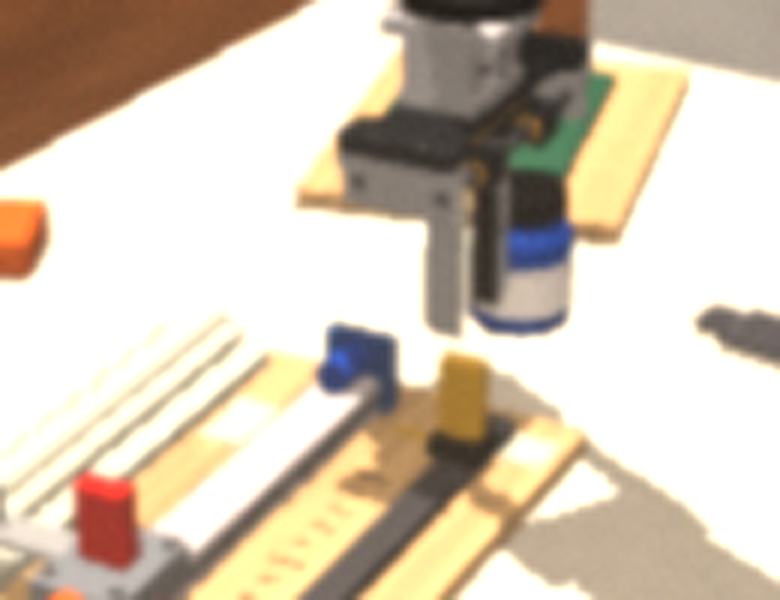

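View pics/f_top.png

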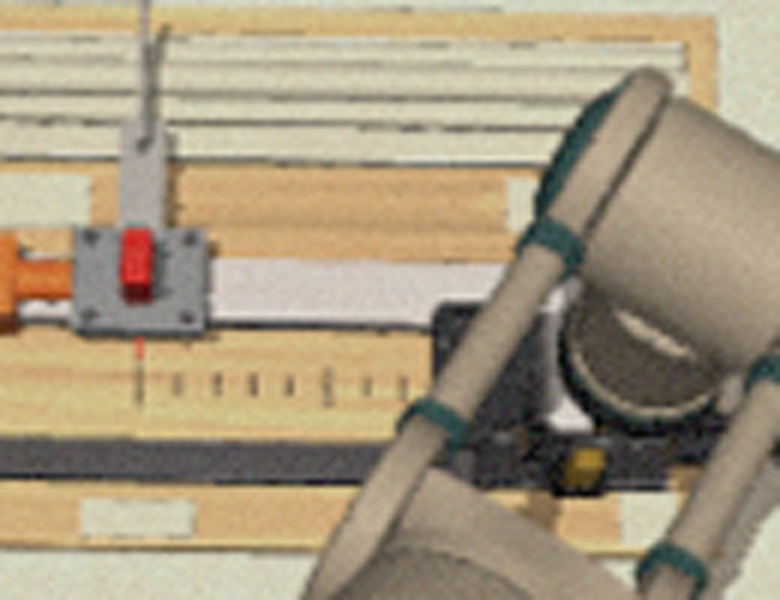

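The carriage sits on the orange bumper, with its pointer on the end tick at crop (139,400). The jaws are centred over the yellow fin, whose top is near (297,189). Descending with force checks.

```bash

python3 -m handwheel '{"xyz":[[0,0,2],[0,0,1.2]],"twist":[0,0]}' | grep -E 'pos|force'
python3 -m handwheel '{"xyz":[[0,0,0.9],[0,0,0.8]],"twist":[0,0]}' | grep -E 'pos|force'
python3 -m handwheel '{"xyz":[[0,0,0.6],[0,0,0.4]],"twist":[0,0]}' | grep -E 'pos|force'
python3 -m handwheel '{"xyz":[[0,0,0],[0,0,0],[0,0,0],[0,0,0]],"twist":[0,0,0,0]}' 0 15
```

```text
ee_pos: [0.5107, -0.1687, 0.0582]
ft_force: [0.4, 0.3, -0.4]
ee_pos: [0.5105, -0.1688, 0.0408]
ft_force: [0.9, 1.1, -0.5]
ee_pos: [0.5103, -0.1688, 0.0307]
ft_force: [0.3, 0.0, 0.3]
t: 22.82
ee_pos: [0.5105, -0.1691, 0.0312]
tool_rot: [3.141, -0.001, 0.088]
ft_force: [0.4, -0.4, -0.1]
opening: 0.147
```

```bash

python3 -m handwheel '{"xyz":[[0,-0.4,0],[0,-0.6,0],[0,-0.7,0],[0,-0.7,0],[0,-0.7,0],[0,-0.7,0],[0,-0.7,0],[0,-0.7,0],[0,-0.6,0],[0,-0.5,0],[0,-0.3,0],[0,0,0]],"twist":[0,0,0,0,0,0,0,0,0,0,0,0]}'
python3 -m handwheel '{"xyz":[[0,0,0],[0,0,0],[0,0,0]],"twist":[0,0,0]}' 0.45
python3 -m handwheel '{"xyz":[[0,0,-1.5],[0,0,-2.5],[0,0,-2.5],[0,0,-2.5],[0,0,-2.5]],"twist":[0,0,0,0,0]}'
python3 -m handwheel '{"xyz":[[-3,3,0],[-3,3,0],[-3,4,0],[-3,4,0],[-3,4,0],[0,0,0],[0,0,0]],"twist":[0,0,0,0,0,0,0]}'
python3 - <<'E'
from cell import env
from geo import *
for c in ['top','side']:
    p=env.grab_frame(c)
    o=(220,130) if c=='side' else (240,140)
    im=p['frame'][o[1]:o[1]+100,o[0]:o[0]+130]
    cv2.imwrite(f'pics/g_{c}.png',np.clip(cv2.resize(im,None,fx=6,fy=6,interpolation=cv2.INTER_CUBIC)[...,::-1].astype(float)*1.6,0,255).astype(np.uint8))
E
```

```text
t: 24.32
ee_pos: [0.5047, -0.1023, 0.0312]
tool_rot: [-3.141, -0.001, 0.088]
ft_force: [0.3, -0.3, 5.8]
opening: 0.149
t: 24.7
ee_pos: [0.5039, -0.1027, 0.0305]
tool_rot: [-3.141, 0.001, 0.088]
ft_force: [0.1, 0.1, -0.1]
opening: 0.427
t: 25.32
ee_pos: [0.5046, -0.1031, 0.1479]
tool_rot: [3.141, -0.001, 0.088]
ft_force: [0.2, -0.3, -0.6]
opening: 0.449
t: 26.2
ee_pos: [0.371, -0.2952, 0.1466]
tool_rot: [-3.141, -0.001, 0.087]
ft_force: [0.2, 0.5, 0.1]
opening: 0.45
```

View pics/g_top.png

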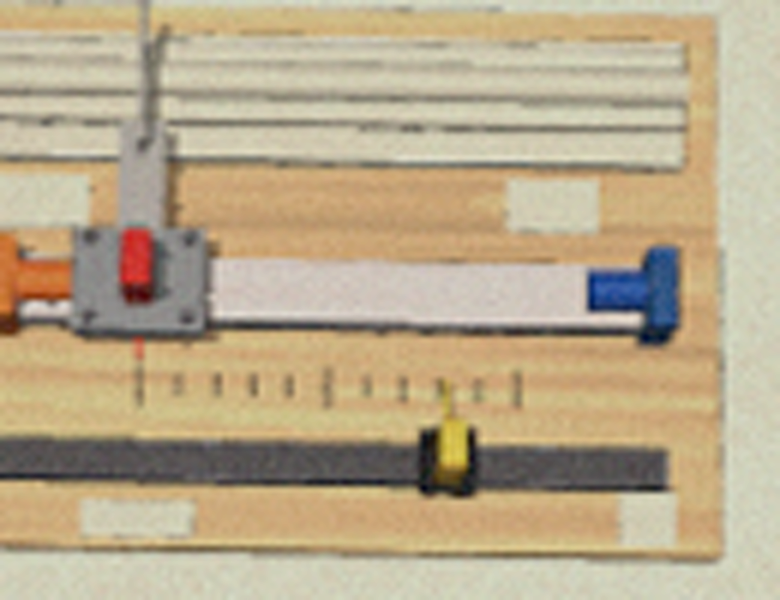

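The marker pointer is at crop (448,385). Against the ticks (centre 328, blue-side end 516) that reads −0.064, and the estimate from the drag was −0.063. The carriage pointer is on the orange end tick at (139,400). Handing in.

```bash
python3 -c "
from cell import env
print(env.finish_job())"
```

```text
the job is handed in; nothing more can be done
None
```

I stroked the carriage to both bumpers, set the marker at the drag and handed the job in. No verdict was reported.

- **Strokes:** I pinched the red grip and stroked slowly to blue, pressing with about 5–6 N on the bumper. I then stroked right across to orange, also about 5–6 N, eased off and released the carriage there.
- **Drag:** The pull rose from about 2 N to about 8 N over one stretch only. Its middle came out at −0.062 m going to blue and −0.064 m going back, so I took −0.063 m.
- **Marker:** I pinched the fin, moved it there, released it and withdrew the arm.
- **Last check:** In the final top picture the marker pointer reads about −0.064 m on the scale. The carriage pointer is on the orange end tick, and both are released. I never went near the jar, cup or trowel, but I did not re-measure where they stand.
- **What disagreed:** My first pinch closed on air, because the fingertips hung 23–30 mm higher in the side view than the reported TCP height. I lowered further by picture and force and gripped on the second try; nothing was touched in between. While gripped, the upward force read up to about 7 N for no clear reason.

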